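# Click the label dater to the wide paddle and print

### The job

Set the label dater for today's meal boxes: with a fingertip, flick the top of its day wheel away from the dater's front, click by click, until the one wide paddle stands straight up, and do not run past it. Then press the print key fully down and let it come up again. Pick nothing up, and leave the boxes, jars and other things on the counter where they stand.

Things in the scene. Friction and masses are not known exactly. Their poses are not given: they have to be found in the camera images.
- dater: the label dater, fixed to the table: aluminium base plate 200 x 235 x 14 mm, a paddle wheel between two grey posts (91 mm high), the print head with its key to the wheel's left, a paper roll (82 mm high) behind the key. Origin: table height, below the wheel's middle. +x points away from its front (within 0.4 rad of world +x), +y along the axle towards the key, z up
- axle (a point): centre of the day wheel on its level axle (along the dater's y), 75 mm above the table. A fingertip swept level towards the dater's +x, its end 12 to 15 mm below the edge of the upright paddle, from 36 mm before to 34 mm behind the axle, turns the wheel one click and slips off over that paddle; the next paddle then stands upright behind it
- wide_paddle_tip (a point): middle of the outer edge of the wheel's one wide paddle, 45 mm from the axle; turns with the wheel. The wheel is a white plastic drum, 48 mm across, with seven flat radial paddles 5 mm thick that stand 21 mm out of it: six are 16 mm wide along the axle, this one 38 mm. Upright, a paddle's edge is 120 mm above the table
- day_wheel (a joint): turn of the wheel, rad: 0 = wide paddle straight up; grows as the wheel's top moves to the dater's +x; starts 2 to 5 clicks before 0 (negative). A spring clicks it to rest every 2 pi / 7 = 0.898 rad, always with a paddle upright; past half a click it snaps on to the next rest, before half it snaps back. Clicking over takes a few N at a paddle's edge
- print_key_top (a point): centre of the top face of the print key: a round white plastic button 32 mm across on the print head, 115 mm from the wheel's centre along the dater's +y; moves down with the key
- print_key (a joint): travel of the print key, m: 0 = up, 0.008 = fully down; a spring returns it; fully down takes about 5 N
- meal_box_a: bystander, to be left alone: a closed white takeaway meal box, body origin at the centre of its underside, 162 x 162 x 68 mm
- meal_box_b: bystander, to be left alone: the other closed white takeaway meal box, body origin at the centre of its underside, 162 x 162 x 68 mm
- seasoning: bystander, to be left alone: the seasoning jar, 64 mm across, 130 mm tall, origin under its centre, beside the dater
- tub: bystander, to be left alone: the lidded tub, 112 mm across, 72 mm tall, origin under its centre, beside the dater
- shaker: bystander, to be left alone: the steel shaker, 48 mm across, 88 mm tall, origin under its centre
- spoon: bystander, to be left alone: the spoon, 200 mm long, lying on the table in front of the dater, origin in its middle
- sauce_cup: bystander, to be left alone: the sauce cup, open steel cup 70 mm across, 40 mm tall, origin under its centre

How it is judged:
On the way, in this order (a step that is already met when the one before it is completed fails the run):
1. the day wheel rests with its wide paddle upright (value of joint day_wheel between -0.15 and 0.15 rad and velocity of joint day_wheel below 0.3 rad/s), for 0.3 s.
2. the print key is pressed fully down (value of joint print_key above 0.0065 m), for 0.05 s.
At the end, for the whole second after the job is handed in: the wide paddle rests straight up (within 0.15 rad, in its click) and the print key, having been pressed at least 6.5 of its 8 mm, is up again (within 2 mm) (value of joint day_wheel between -0.15 and 0.15 rad and velocity of joint day_wheel below 0.1 rad/s and value of joint print_key below 0.002 m); the robot touches nothing.
It fails at once if the wheel runs past the wide paddle (value of joint day_wheel above 0.45 rad).
It fails at once if the print key is pressed while the wheel is not set (value of joint print_key above 0.003 m and not (value of joint day_wheel between -0.25 and 0.25 rad)).
It fails at once if a box, jar or other thing on the counter is picked up or shifted by more than 30 mm (distance of any of meal_box_a, meal_box_b, seasoning, tub, shaker, spoon, sauce_cup from where it was at the start of the episode above 0.03 m).
It also fails if it takes over 61 s, if anything falls off the work surface, if the arm or the gripper's body presses on something with over 40 N, if the wrist force passes 120 N, or if a joint passes its speed limit or range.

### The arm

A 7-joint arm with a two-finger parallel gripper is mounted at the origin on the work surface. World frame = base frame: x ahead of the robot, y to its left, z up, the work surface at z = 0. Lengths are in m, angles in rad, forces in N, time in s.
With the tool pointing down it reaches from about 0.4 to 0.9 m from the base axis. Payload 5.5 kg.
Tool frame: the origin (TCP) lies midway between the tips of the shut fingers; the grasp point (between the pads) lies 19 mm behind it (manip.grip_depth is the distance from the TCP to the grasp point, in m); z points along the fingers, x is the direction in which the jaws open and shut, and the axes are right-handed (so a half turn about z gives the same grasp; the last joint's range is limited). The gripper opens to 92 mm and grips with 3 to 60 N. Pads are 19 mm wide; open, the fingers measure 130 mm over their backs; the gripper's body (75 mm by 190 mm) begins 47 mm behind the grasp point.
Start: joints at [-1.075, 0.501, -0.427, 1.55, 0.221, 1.138, -0.21], TCP at [0.15, 0.632, 0.227] pointing down, gripper open.
Joint ranges: [-2.88, 2.88], [-0.31, 2.03], [-1.54, 1.56], [0.2, 2.42], [-1.41, 4.55], [0.19, 2.02], [-2.57, 2.57]. Speed limits (rad/s): [2.57, 2.57, 3.14, 3.14, 3.14, 3.14, 3.14].

### API

Orientations are given as a unit quaternion [x, y, z, w].
In Python, from bench import manip, effector, viewer gives the robot as it stands. Calls block until the motion is done:
- manip.move_pose(position, orientation): joint-space move of the TCP to a pose.
- manip.servo_line(position, ori=None, vel=0.15): straight line of the TCP; ori=None keeps the orientation; vel is the mean speed in m/s.
- manip.movej(angles): joint-space move.
- effector.open_jaws() and effector.close(f_grip=None): open the fingers fully, or close them until they stop; f_grip is the grip in N (None keeps the last).
- manip.sleep(seconds).
- manip.solve_ik(position, orientation): joint angles nearest the present ones, or None.
- viewer.get_image(name): name is "scene" or "top" or "wrist"; returns the picture (400x640x3 uint8, red, green, blue); there is no depth.
- viewer.get_calibration(name): a dict with "vfov" (degrees; the focal length in pixels is half the picture's height over the tangent of half this angle, whatever the lens; pixels are square), "cx", "cy" (the principal point, pixels), "eye" and "attitude" of the camera in the world. Camera axes: x right, y down, z forward; pixel columns grow to the right and rows downward; lengths in m; the calibration is good to about 2 mm. A picture is of the moment at which its call begins: read the wrist's pose just before it. get_calibration takes no time and is no camera call; for the wrist camera it gives the pose at the moment of the call.
A pose or a line that the arm cannot do raises manip.PlanningError and nothing moves.
- manip.hand_in(): hands the job in, once; it reports no verdict.
Readings, each from a call of its own:
- manip.current_clock(): time.
- manip.current_q(): joint angles.
- manip.current_joint_velocities(): joint speeds.
- manip.current_tau(): joint torques, N m.
- manip.current_tool_pos(): TCP position.
- manip.current_tcp_rot(): TCP orientation.
- manip.current_force(): force on the tool from outside, world axes, zero at the start.
- manip.current_wrist_torque(): the same for the moment, N m.
- manip.current_finger_gap(): finger opening in m.
Only numpy, scipy, OpenCV 4.12 (cv2) and the standard library are available. Lean on these libraries where they do the work, as an engineer would, in place of code of your own. Each camera call takes 0.05 s, during which the arm holds its last target. There are 200 camera calls.

## Working session

There is one attempt and no reset: what is moved stays moved. The work goes in short steps, each a Python script; the robot and the scene stay as the last script left them, time stands still between calls to the robot, and variables do not carry over. Pictures are saved under pics/ and viewed, about 8 in all and at most 12, crops included, and the job is handed in when it is done.

```bash
ls; mkdir -p pics
python3 - <<'E'
from bench import manip, effector, viewer
import cv2
for n in ("scene","top"):
    im=viewer.get_image(n); cv2.imwrite(f"pics/{n}0.png",im[:,:,::-1]); print(n,viewer.get_calibration(n))
print(manip.current_clock(),manip.current_tcp_rot(),manip.current_finger_gap(),viewer.get_calibration("wrist"))
E
```

```text
pics
scene {'vfov': 44.560737618314825, 'cx': 313.283588720478, 'cy': 195.74512281406024, 'eye': array([ 1.15632268, -1.04692458,  1.02158952]), 'attitude': array([ 0.87378999,  0.20985525, -0.11463062, -0.42345205])}
top {'vfov': 51.10422476168434, 'cx': 319.92597041052375, 'cy': 191.02532357626697, 'eye': array([ 0.35390375, -0.00916351,  1.27164165]), 'attitude': array([ 0.71167829, -0.69661905,  0.05933038, -0.06867183])}
0.1 [ 7.84443004e-01  6.20200296e-01 -7.03704250e-04  5.21259041e-04] 0.09176246293994254 {'vfov': 61.97401269015586, 'cx': 320.85922632911, 'cy': 201.9763159358007, 'eye': array([0.0681357 , 0.65216232, 0.38254257]), 'attitude': array([0.77479235, 0.61264837, 0.09548815, 0.12345361])}
```

View pics/scene0.png

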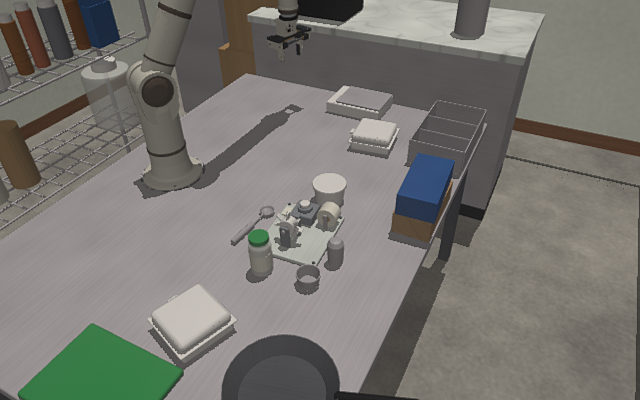

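View pics/top0.png

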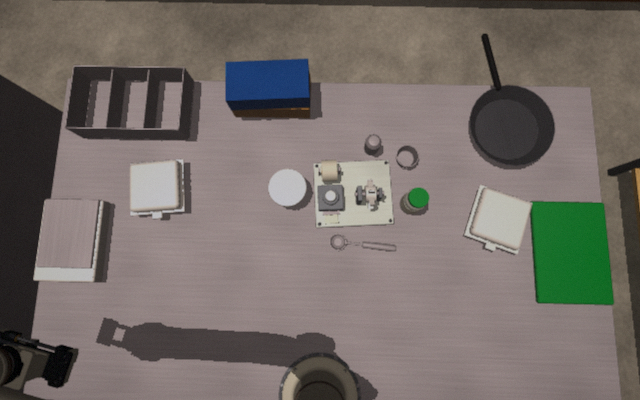

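The top view shows the dater with base corners around (315,163)-(393,227), key about (330,196) and wheel about (371,194). The seasoning jar (417,199) is to its right and the tub (288,188) to its left. I'll zoom in.

```bash
cat > h.py <<'E'
import numpy as np, cv2
from scipy.spatial.transform import Rotation as R
from bench import manip, effector, viewer
def ray(cal,u,v):
    f=200/np.tan(np.radians(cal["vfov"]/2))
    return R.from_quat(cal["attitude"]).apply([(u-cal["cx"])/f,(v-cal["cy"])/f,1])
def onz(cal,u,v,z):
    d=ray(cal,u,v); return cal["eye"]+d*(z-cal["eye"][2])/d[2]
def proj(cal,p):
    f=200/np.tan(np.radians(cal["vfov"]/2))
    c=R.from_quat(cal["attitude"]).inv().apply(np.asarray(p)-cal["eye"])
    return np.array([cal["cx"]+f*c[...,0]/c[...,2],cal["cy"]+f*c[...,1]/c[...,2]]).T
E
python3 - <<'E'
from h import *
t=cv2.imread("pics/top0.png")[145:240,265:440]; s=cv2.imread("pics/scene0.png")[165:300,225:365]
t=cv2.resize(t,None,fx=4.4,fy=4.4,interpolation=cv2.INTER_CUBIC)
cv2.imwrite("pics/topc.png",t)
c=viewer.get_calibration("top")
for n,u,v,z in [("wheel",371,194,.1),("key",330,196,.09),("c",315,163,.014),("c",391,161,.014),("c",394,224,.014),("c",317,227,.014),("jar",418,197,.13),("tub",288,188,.072),("shaker",373,140,.088)]: print(n,onz(c,u,v,z).round(3))
E
```

```text
wheel [ 0.563 -0.136  0.1  ]
key [ 0.556 -0.02   0.09 ]
c [0.672 0.027 0.014]
c [ 0.683 -0.207  0.014]
c [ 0.488 -0.215  0.014]
c [0.474 0.016 0.014]
jar [ 0.552 -0.263  0.13 ]
tub [0.581 0.103 0.072]
shaker [ 0.726 -0.144  0.088]
```

View pics/topc.png

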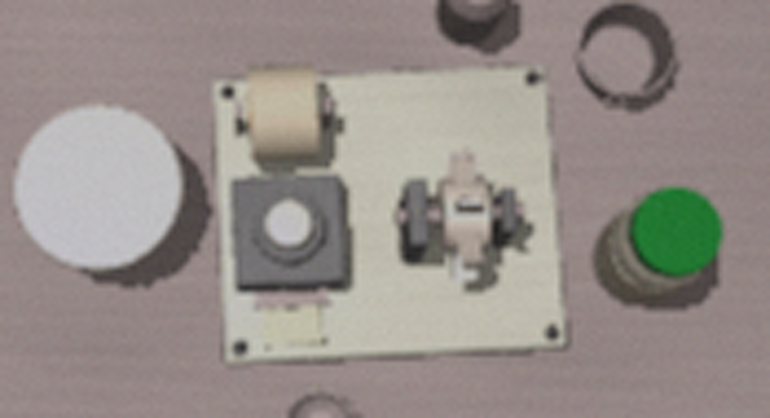

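```bash
cat >> h.py <<'E'
def ori(yaw): # tool x = dater +y, tool y = dater +x, z down
    x=np.array([-np.sin(yaw),np.cos(yaw),0]); z=np.array([0,0,-1.]); return R.from_matrix(np.c_[x,np.cross(z,x),z]).as_quat()
E
python3 - <<'E'
from h import *
yaw=.055; d=lambda p:np.array([.563+p[0]*np.cos(yaw)-p[1]*np.sin(yaw),-.136+p[0]*np.sin(yaw)+p[1]*np.cos(yaw),p[2]])
effector.close(f_grip=20)
manip.move_pose(d([-.08,.055,.26]),ori(yaw))
c=viewer.get_calibration("wrist"); im=viewer.get_image("wrist"); cv2.imwrite("pics/w1.png",im[:,:,::-1])
import pickle; pickle.dump(c,open("w1.pkl","wb"))
print(manip.current_clock(),manip.current_tool_pos(),manip.current_q().round(2) if hasattr(manip.current_q(),'round') else manip.current_q(),c["eye"],manip.current_finger_gap())
E
```

```text
4.375 [ 0.48033051 -0.08462733  0.25991077] [-0.14  0.14  0.29  1.93 -0.05  1.08  1.79] [ 0.39644053 -0.08871973  0.41668736] 0.0004893918170869665
```

View pics/w1.png

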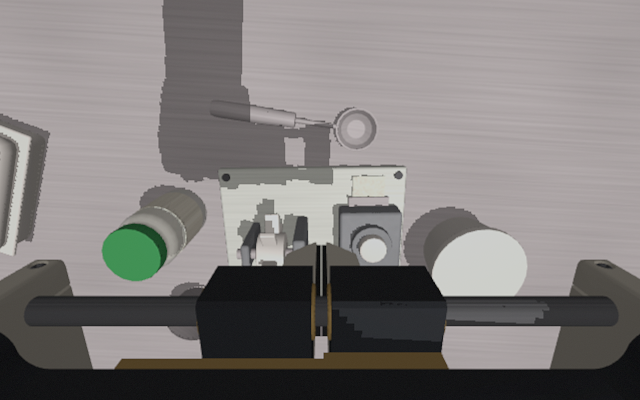

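The wrist view has image-up toward the robot. The wheel is at about (270,245), partly at the gripper's edge, with a narrow front paddle, and the key is at (373,250). I'll shift forward for a better view.

Run:
```python
from h import *
import pickle
yaw=.055; d=lambda p:np.array([.563+p[0]*np.cos(yaw)-p[1]*np.sin(yaw),-.136+p[0]*np.sin(yaw)+p[1]*np.cos(yaw),p[2]])
manip.servo_line(d([0.01,.055,.24]),vel=.15)
manip.sleep(.2)
c=viewer.get_calibration("wrist"); im=viewer.get_image("wrist"); 
pickle.dump(c,open("w2.pkl","wb"))
cv2.imwrite("pics/w2.png",im[:,:,::-1])
cv2.imwrite("pics/w2c.png",cv2.resize(im[60:280,170:470,::-1],None,fx=2.6,fy=2.6,interpolation=cv2.INTER_CUBIC))
print(manip.current_clock(),manip.current_tool_pos(),c["eye"])
```

```text
5.3917 [ 0.56956    -0.08066174  0.24049426] [ 0.48543528 -0.08468402  0.3972091 ]
```

View pics/w2c.png

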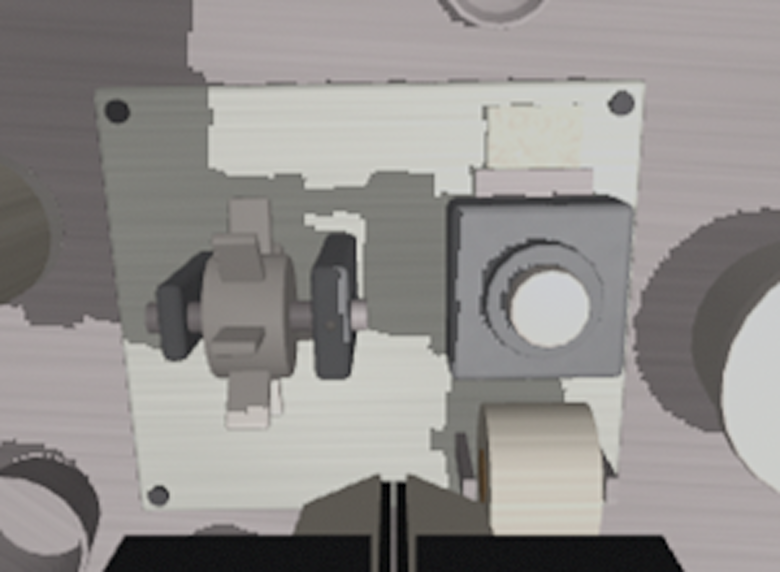

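Run:
```python
from h import *
import pickle
c=pickle.load(open("w2.pkl","rb")); t=viewer.get_calibration("top")
w=lambda u,v,z:onz(c,170+u/2.6,60+v/2.6,z)
tp=lambda u,v,z:onz(t,265+u/4.4,145+v/4.4,z)
P={n:w(*a) for n,a in dict(c1=(97,90,.014),c2=(643,82,.014),c3=(142,508,.014),b1=(117,111,.014),b2=(621,103,.014),b3=(158,495,.014),axL=(150,318,.075),axR=(367,315,.075),jnL=(195,318,.075),jnR=(303,316,.075),upr=(239,349,.12),key9=(550,307,.09),key8=(550,307,.08)).items()}
P|={n:tp(*a) for n,a in dict(Tax1=(400,215,.075),Tax2=(530,210,.075),Tupr=(468,208,.12),Tkey9=(290,222,.09),Tkey8=(290,222,.08)).items()}
for k,v in P.items(): print(k,v[:2].round(4))
d=P["b2"]-P["b1"]; print(np.arctan2(-d[0],d[1]),np.linalg.norm(d)); d=P["b1"]-P["b3"]; print(np.arctan2(-d[1],-d[0]),np.linalg.norm(d))
d=P["axR"]-P["axL"]; print(np.arctan2(-d[0],d[1]))
```

```text
c1 [ 0.4928 -0.2094]
c2 [0.4772 0.0198]
c3 [ 0.6878 -0.1972]
b1 [ 0.5009 -0.2013]
b2 [0.4861 0.0118]
b3 [ 0.6803 -0.1892]
axL [ 0.5742 -0.1734]
axR [ 0.5685 -0.0903]
jnL [ 0.5733 -0.1562]
jnR [ 0.5702 -0.1148]
upr [ 0.5709 -0.1317]
key9 [ 0.558  -0.0236]
key8 [ 0.5604 -0.0216]
Tax1 [ 0.5668 -0.0954]
Tax2 [ 0.5719 -0.181 ]
Tupr [ 0.5642 -0.1353]
Tkey9 [ 0.5581 -0.0228]
Tkey8 [ 0.5598 -0.0229]
0.06932418727532187 0.21359387885621473
0.06746551433417772 0.17981075799964963
0.0686728925928098
```

```bash
cat >> h.py <<'E'
YAW=.068; C=np.array([.569,-.136])
def D(x,y,z): return np.array([C[0]+x*np.cos(YAW)-y*np.sin(YAW),C[1]+x*np.sin(YAW)+y*np.cos(YAW),z])
def click(z=.1075,v=.1):
    q=ori(YAW)
    manip.servo_line(D(-.036,0,.135),ori=q,vel=.25)
    manip.servo_line(D(-.036,0,z),vel=.1)
    print("pre",np.round(manip.current_force(),1))
    for x in (-.012,.010,.034):
        manip.servo_line(D(x,0,z),vel=v); print(x,np.round(manip.current_force(),1),np.round(manip.current_tool_pos(),4))
    manip.servo_line(D(.034,0,.135),vel=.15)
def look(name):
    manip.servo_line(D(.02,.055,.24),vel=.3); manip.sleep(.15)
    im=viewer.get_image("wrist")
    cv2.imwrite(f"pics/{name}.png",cv2.resize(im[110:260,180:420,::-1],None,fx=3.2,fy=3.2,interpolation=cv2.INTER_CUBIC))
    print("t",manip.current_clock())
E
python3 -c "
from h import *
click(); look('k1')"
```

```text
pre [ 1.   0.9 -0.2]
-0.012 [-0.4 -0.5  0.4] [ 0.5573 -0.1369  0.1079]
0.01 [-23.2  -1.   17.3] [ 0.5695 -0.1365  0.1064]
0.034 [-0.5  0.6 -0.5] [ 0.603  -0.1334  0.1076]
t 8.7
```

View pics/k1.png

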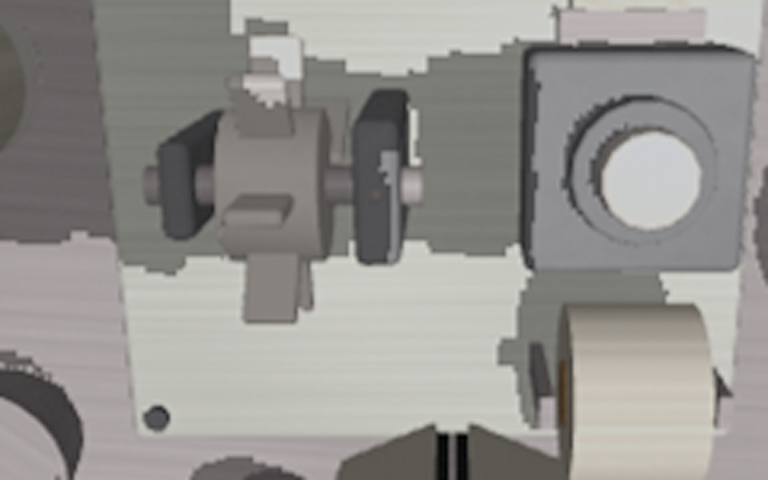

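The wheel turned. A wide strip now shows to the right of the drum at about (342,130), low at the front, which suggests 3 clicks remain. I'll do the next one slower.

```bash
python3 -c "
from h import *
click(v=.05); look('k2')"
```

```text
pre [1.1 0.1 0.8]
-0.012 [ 1.  -0.5 -0.7] [ 0.557  -0.1368  0.1073]
0.01 [ 3.3  0.3 -2.2] [ 0.5816 -0.135   0.1081]
0.034 [ 0.6  0.4 -0.8] [ 0.6025 -0.1338  0.1072]
t 12.7417
```

View pics/k2.png

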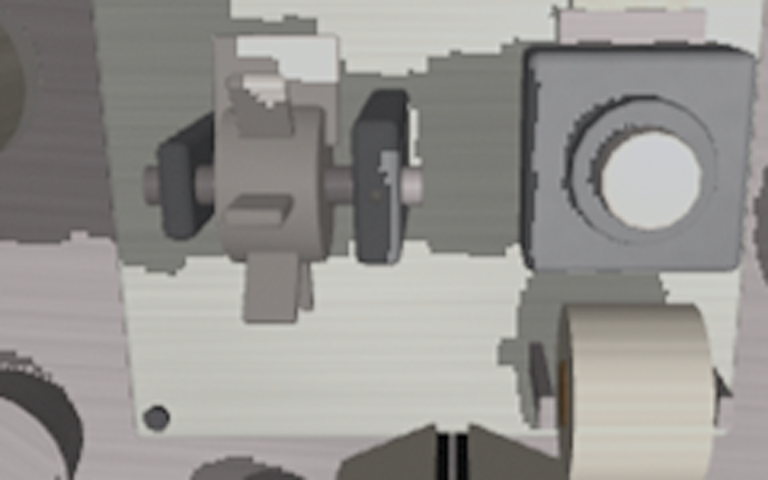

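The wide paddle is now at the front, low (217-338, row 40-130), so one click per sweep, with exactly 2 left. I'll do one, look, then the last.

```bash
python3 -c "
from h import *
click(v=.05); look('k3')"
```

```text
pre [ 1.  -1.  -0.3]
-0.012 [-1.   0.  -0.2] [ 0.557  -0.1368  0.1073]
0.01 [ 3.   0.7 -2.1] [ 0.5806 -0.1354  0.1078]
0.034 [ 0.6  0.1 -0.4] [ 0.6026 -0.1337  0.1072]
t 16.7833
```

View pics/k3.png

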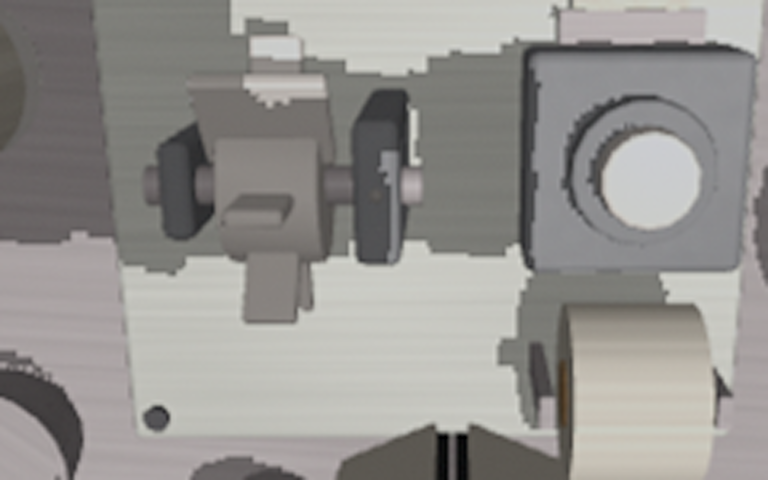

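The wide paddle is at the upper front (190-330, row 75-140), so one click remains.

```bash
python3 -c "
from h import *
click(v=.05); look('k4')"
```

```text
pre [ 0.  -0.3 -0.5]
-0.012 [ 0.2 -0.3 -0.5] [ 0.557  -0.1368  0.1073]
0.01 [ 2.7 -1.3 -1.7] [ 0.5823 -0.1351  0.1083]
0.034 [ 0.6 -0.5 -0.9] [ 0.6026 -0.1337  0.1071]
t 20.825
```

View pics/k4.png

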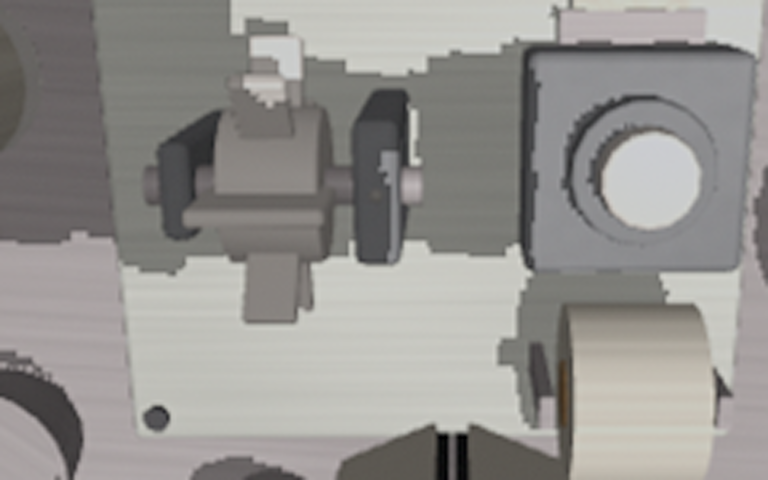

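The wide paddle stands upright (185-323, row 217). Next is the key press, guided by force.

Run:
```python
from h import *
c=viewer.get_calibration("wrist")
for z in (.08,.09): print(onz(c,180+652/3.2,110+180/3.2,z).round(4),D(0,.115,z).round(4))
x,y=.560,-.0225
manip.servo_line([x,y,.13],vel=.2); manip.sleep(.2)
f0=manip.current_force()[2]; z=.11; c0=None; n=0
manip.servo_line([x,y,z],vel=.1)
while z>.055:
    z-=.001; manip.servo_line([x,y,z],vel=.04)
    f=manip.current_force()[2]-f0; p=manip.current_tool_pos()[2]
    if abs(f)>1.2: print(round(z,4),round(p,4),round(f,1))
    if f>14: break
manip.sleep(.3); print("hold",manip.current_tool_pos().round(4),np.round(manip.current_force(),1))
manip.servo_line([x,y,.14],vel=.1)
print(manip.current_clock())
```

```text
[ 0.5614 -0.0213  0.08  ] [ 0.5612 -0.0213  0.08  ]
[ 0.5595 -0.0234  0.09  ] [ 0.5612 -0.0213  0.09  ]
0.098 0.0979 1.5
0.095 0.0949 1.2
0.089 0.0889 1.4
0.083 0.0829 1.2
0.08 0.0799 1.5
0.079 0.0789 1.6
0.076 0.0759 1.4
0.072 0.0721 2.3
0.071 0.0711 2.3
0.07 0.0701 2.7
0.069 0.0691 3.0
0.068 0.068 3.3
0.067 0.0671 3.3
0.066 0.066 4.5
0.065 0.0651 5.0
0.064 0.0643 7.5
0.063 0.0642 14.9
hold [ 0.5602 -0.0225  0.0642] [-1.6 -0.6 14. ]
35.125
```

Contact came at z≈0.0725 and a hard stop at 0.0642, about 8 mm of travel with roughly 5 N of spring force. That matches a full press. Now a final look.

```bash
python3 -c "
from h import *
look('k5'); print(np.round(manip.current_force(),1))
a=cv2.imread('pics/k4.png').astype(int);b=cv2.imread('pics/k5.png').astype(int);d=abs(a-b).max(2)>40;print(d.sum(), np.argwhere(d).mean(0) if d.any() else '')
i=viewer.get_image('top')[:,:,::-1]; cv2.imwrite('pics/top1.png',i)
print((abs(i.astype(int)-cv2.imread('pics/top0.png').astype(int)).max(2)>60)[:,:].sum())"
```

```text
t 35.8667
[-0.4  0.1 -0.7]
19206 [246.95876289 452.17130064]
18468
```

View pics/k5.png

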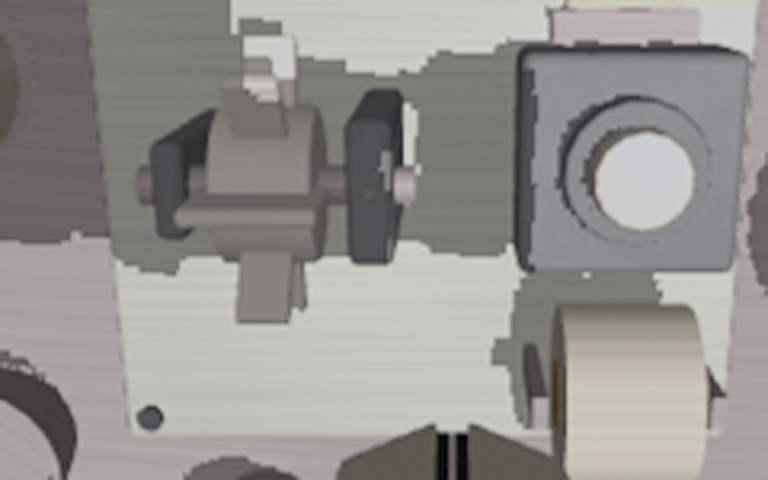

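The wide paddle is still upright. The key looks the same as before the press, apart from a shift of a few pixels in the whole view, so it is up. The arm is clear.

```bash
python3 -c "
from h import *
manip.hand_in(); print(manip.current_clock())"
```

```text
the job is handed in; nothing more can be done
the job is handed in; nothing more can be done
```

I set the day wheel to the wide paddle, pressed the print key, and handed the job in at about 36 s of the 61 s allowed. `hand_in` gives no verdict, so the result below rests on my own checks.

- **Wheel:** I turned it four clicks, one per fingertip sweep, and looked through the wrist camera after each one. The wide paddle stood upright after the fourth click and still did in the last picture.
- **Key:** The fingertip touched it at a height of about 72.5 mm and hit a hard stop at 64.2 mm, about 8 mm of travel. The force was about 5 N just before the stop, and I held about 14 N there for 0.3 s. In the last picture the key looked the same as before the press, so it is up again.
- **Arm:** It ended clear above the dater with a wrist force reading near zero.

Some checks disagreed or were weak:
- The first, faster sweep briefly read 23 N along the sweep, so I slowed the other three, which stayed near 3 N.
- My position estimates for the axle and key differed by a few millimetres between the cameras. I averaged them for the axle and used a point between them for the key, and the sweeps and the press worked.
- The before-and-after picture differences were dominated by the arm's own movement, so they say nothing about the boxes and jars. I did not view the final top picture. The arm moved only above and around the dater, and I saw no contact with anything else.

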